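# Hold the photometer's check plug in its bayonet port

### The arm

A 6-joint arm with a two-finger parallel gripper is mounted at the origin on a cart in front of the work surface, level with it; the furniture and walls round the work are solid. World frame = base frame: x ahead of the robot, y to its left, z up, the work surface at z = 0. Lengths are in m, angles in degrees, forces in N, time in s.
With the tool pointing down it reaches from about 0.3 to 0.875 m from the base axis. Payload 6.4 kg.
Tool frame: the origin (TCP) lies midway between the tips of the shut fingers; the grasp point (between the pads) lies 19 mm behind it; z points along the fingers, y is the direction in which the jaws open and shut (so a half turn about z gives the same grasp; the last joint's range is limited). The gripper opens to 88 mm and grips with 3 to 60 N. Pads are 18 mm wide; open, the fingers measure 123 mm over their backs; the gripper's body (75 mm by 187 mm) begins 45 mm behind the grasp point.
Start: joints at [61.69, 10.359, 92.074, -0, 77.567, -11.82], TCP at [0.163, 0.551, 0.239] pointing down, gripper open.
Joint ranges: [-171.53, 171.53], [-51.25, 118.39], [17.06, 147.69], [-65.23, 245.23], [0, 150.52], [-178.68, 178.68]. Speed limits (degrees/s): [147.25, 147.25, 172.46, 180, 180, 180].

### API

Orientations are given as [roll, pitch, yaw] about the fixed x, y, z axes, in that order (R = Rz(yaw) Ry(pitch) Rx(roll)).
In Python, from bench import telemetry, snapshot, get_calibration, r, boxes_of, silhouettes gives the robot as it stands.
- The arm moves only by the tool play_rows, never from a script. Its argument "series" is a list of rows, each a list of 7 numbers: the shift along the tool's x, y, z in m, then the turn, a rotation vector about the tool's x, y, z in degrees, then the opening, from -1 (shut) to 1 (fully open), so that 0 is half open. A call has 1 to 10 rows; each row is the pose to reach, as a shift and turn from the pose commanded when the call began, along the tool's axes at that moment; what a row does not reach only later rows make up. A row lasts 1/12 s, in which the tool goes at most 41.7 mm and 7.16 degrees, less where a joint would pass 70% of its speed; a pose out of reach is approached as far as the arm can. A call with a gripper value outside its range is refused whole. The fingers move at their own pace and stop on an object; "force" is the grip in N (left out, the last holds). Time passes only in rows, so rows that repeat a pose let the fingers close. It gives the time, the measured TCP pose, the force and the opening at its end, in the units of the state.
- telemetry.read_state(): the state, without advancing time (a new reading comes with each control period).
- snapshot(name): name is "scene" or "top"; returns (picture, depth): 480x640x3 uint8, red, green, blue; 480x640 float32, m along the optical axis (not along the pixel's ray), 0 where there is no reading.
- get_calibration(name): a dict with "vertical_fov" (degrees; the focal length in pixels is half the picture's height over the tangent of half this angle, whatever the lens; pixels are square), "cx", "cy" (the principal point, pixels), "R" (3x3) and "t" (3): a world point X has camera coordinates R X + t. Camera axes: x right, y down, z forward; pixel columns grow to the right and rows downward; lengths in m; the calibration is good to about 2 mm. A picture is of the moment at which its call begins. get_calibration takes no time and is no camera call.
- r.hand_in(): hands the job in, once; it reports no verdict.
Trained networks look in the newest picture that a camera, given by its name, has taken for a name from the list of things; names that differ only in an ending like _2 or _b are one class to them, and where a whole thing is asked for, a point or a joint stands for the part that bears it (a point fixed in the world has none). Each returns a list of dicts, best first, with "p" (0 to 1); they miss things now and then, are a little off and sometimes report something else, mostly with a low value. They report only what shows in the picture. A call takes as long as a camera call. They do not tell look-alikes from the thing itself.
- boxes_of(camera, label): "position" ([x, y, z] in m, in the coordinates of the camera as it stood for that picture, good to about 4 mm: the middle of the surface that is visible of it).
- silhouettes(camera, label): "mask" (480x640 bool, what is visible of it).
The state is a dict: "clock": time; "q": joint angles; "dq": joint speeds; "tau": joint torques, N m; "eef_pos": TCP position; "tcp_rot": TCP orientation; "contact_force": force on the tool from outside, world axes, zero at the start; "torque": the same for the moment, N m; "finger_gap": opening from 0.0 (shut) to 1.0 (fully open).
Only numpy, scipy, OpenCV 4.12 (cv2) and the standard library are available. Lean on these libraries where they do the work, as an engineer would, in place of code of your own. Each camera call takes 0.05 s, during which the arm holds its last target.

### The job

Take the winged check plug out of the storage block, push its two lugs down through the notches of the photometer's round port, and with it pushed in turn it clockwise (seen from above) about a quarter turn, to its stop. A return spring works against you, so finish while still gripping the wing, holding the plug seated and fully turned; leave the round-knobbed blank plug standing in its well and do not disturb the two small vials.

Things in the scene. Friction and masses are not known exactly. Their poses are not given: they have to be found in the camera images.
- check_plug: loose plug, 120 g: steel stem 30 mm wide with chamfered foot, flange 40 mm wide at heights 23 to 28 mm above the foot, a black wing on top, and two lugs along +x and -x, in line with the wing: 40 mm over both, 8 mm wide, at heights 4 to 14 mm. A half turn about z changes nothing. Origin at the foot's centre, z up. Stands in either well of the block
- wing (a point): grip point in the check plug's wing, 50 mm above its foot on its axis. The wing is 40 mm long (plug's x), 14 mm thick (plug's y), at heights 27 to 67 mm; grip it across its thickness
- blank_plug: loose plug of the same stem and flange but without lugs and with a round black knob 30 mm in diameter instead of a wing, 64 mm tall; stands in the other well and is to stay there. Origin at the centre of the foot, z up
- storage_block: grey block 68 x 156 x 24 mm (x, y, z), fixed, with two round wells 44 mm wide and 19 mm deep at y = -45 and +45 mm. Origin under its centre
- photometer: fixed white instrument 160 x 130 mm, case 50 mm high, small display and three keys toward its -x end, and a round aluminium port 60 mm wide rising to 86 mm above the bench. Origin on the bench under the port's axis. In the port the plug can turn only clockwise seen from above; the other way is blocked
- port (a point): centre of the port's mouth, at its top face, z up. Bore 33 mm wide; two notches along +x and -x, 44 mm across and 13 mm wide, in a 6 mm roof. The plug's foot meets the sprung plunger 15 mm below the mouth; its lugs clear the roof and can turn when the foot is over 20 mm below; at 23 mm the flange rests on the port
- plunger (a joint): spring plunger in the port, m: 0 up, 0.005 when the lugs just clear the roof, 0.008 when the flange rests on the port. Needs about 4.5 N to start and 8 N when the flange is down
- shutter (a joint): sprung ring under the port that the turning lugs carry round, rad: 0 at rest, stop at 1.3. The plug turns about 0.17 rad before its lugs meet the ring, so at the stop it has turned about 1.47 rad. The return torque grows from 0.06 to 0.14 N m
- vial_a: small capped glass vial, 23 mm wide, 52 mm tall, loose, standing on the bench; leave it alone
- vial_b: second small capped glass vial, 23 mm wide, 52 mm tall, loose, standing on the bench; leave it alone
There are look-alikes about, which are no part of the job. Leave any blue look-alike of the check_plug alone. There is more than one size of the storage_block; the one meant has the size given above.

How it is judged:
By the outcome, as a careful person would: the job done as asked, in the order asked, and still so for the second after the job is handed in, while the arm keeps its last pose, push and grip.
It also fails if it takes over 42 s, if anything falls off the work surface, if the arm or the gripper's body presses on something with over 40 N, if the wrist force passes 120 N, or if a joint passes its speed limit or range.

## Working session

There is one attempt and no reset: what is moved stays moved. The work goes in short steps, Python scripts to look and compute and a tool call to move; the robot and the scene stay as the last step left them, time stands still between calls to the robot, and variables do not carry over. Pictures are saved under pics/ and viewed, and the job is handed in when it is done.

Besides the shell and the picture viewer there is one more tool, called as a command line: name --pt "numbers of a row" for each row, then --argument value for the rest. play_rows: Moves the arm, as the interface text tells. Its arguments: {"type":"object","properties":{"series":{"type":"array","items":{"type":"array","items":{"type":"number"}}},"force":{"type":"number"}},"required":["series"]}

```bash
mkdir -p pics; ls
python3 - <<'E'
from bench import telemetry, snapshot, get_calibration
import cv2,numpy as np
print(telemetry.read_state())
for n in("scene","top"):
    p,d=snapshot(n); cv2.imwrite(f"pics/{n}0.png",p[:,:,::-1]); np.save(f"pics/{n}0.npy",d)
    print(get_calibration(n))
E
```

```text
pics
{'clock': 0.0, 'q': array([ 6.16908907e+01,  1.04018973e+01,  9.21305204e+01,  2.09970028e-04,
        7.75680603e+01, -1.18191458e+01]), 'dq': array([-0.04907145, -0.04353228, -0.13684668, -0.11198091, -0.03832023,
       -0.03783491]), 'tau': array([-2.75919456e-04, -4.33850956e+01, -3.41855299e+01,  7.03798863e-02,
        3.83498543e-02, -8.80879020e-05]), 'eef_pos': array([0.16292718, 0.55087936, 0.23781969]), 'tcp_rot': array([-1.79901694e+02, -2.07808387e-02,  1.63509973e+02]), 'contact_force': array([ 0.68062649, -0.23366282, -0.34082908]), 'torque': array([-0.04014893, -0.04206704,  0.02673287]), 'finger_gap': 0.9985975602706655}
{'vertical_fov': 52.840502674181174, 'cx': 311.3522461150297, 'cy': 249.8432251776278, 'R': array([[ 0.81039698, -0.58553595,  0.02010934],
       [-0.25829353, -0.38787148, -0.88478255],
       [ 0.52587183,  0.711831  , -0.46557003]]), 't': array([-0.54544663,  0.15164653,  1.13494526])}
{'vertical_fov': 46.106844062954025, 'cx': 320.3437236222741, 'cy': 238.25028155305344, 'R': array([[-0.0259167 , -0.99965588,  0.00405532],
       [-0.98718564,  0.02495401, -0.15761287],
       [ 0.15745743, -0.00808815, -0.98749265]]), 't': array([-0.13891079,  0.5828012 ,  1.23246925])}
```

View pics/scene0.png

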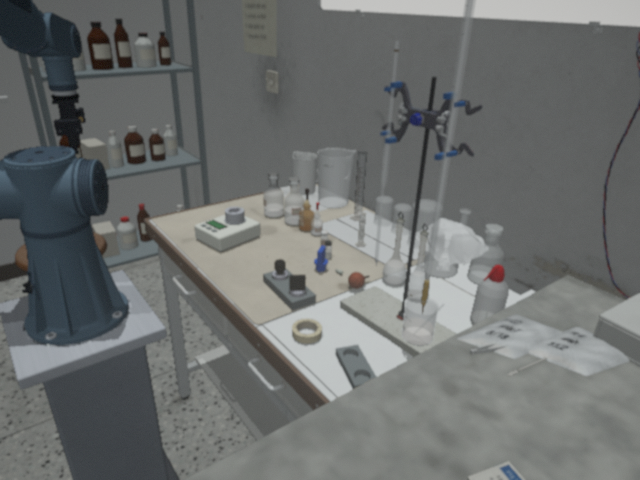

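View pics/top0.png

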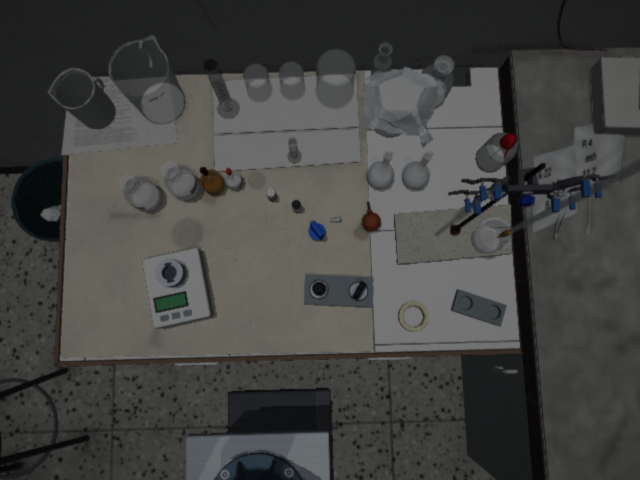

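The top view shows the photometer port near (171,272), the block near (338,290) with the round knob at (319,289) and the wing at (358,290). The blue look-alike is at (317,230), and the vials are near (271,193) and (297,205). Next I measure them.

```bash
cat > h.py <<'E'
from bench import telemetry, snapshot, get_calibration, boxes_of, silhouettes
import numpy as np, cv2
def cloud(n,d):
    c=get_calibration(n); f=240/np.tan(np.radians(c["vertical_fov"]/2))
    v,u=np.mgrid[0:480,0:640]
    P=np.stack([(u-c["cx"])/f*d,(v-c["cy"])/f*d,d],-1)
    return (P-c["t"])@c["R"]
def proj(n,X):
    c=get_calibration(n); f=240/np.tan(np.radians(c["vertical_fov"]/2))
    p=np.asarray(X)@c["R"].T+c["t"]
    return np.stack([p[...,0]/p[...,2]*f+c["cx"],p[...,1]/p[...,2]*f+c["cy"]],-1)
E
python3 - <<'E'
from h import *
p,d=snapshot("top"); W=cloud("top",d); c=get_calibration("top")
np.save("pics/W.npy",W)
for l in["check_plug","blank_plug","storage_block","photometer","vial_a"]:
    for b in boxes_of("top",l): print(l,round(b["p"],2),((np.array(b["position"])-c["t"])@c["R"]).round(4))
    for s in silhouettes("top",l)[:3]:
        m=s["mask"]; m8=m.astype(np.uint8)
        if m.sum()<5: continue
        ys,xs=np.nonzero(m); Q=W[m]; Q=Q[d[m]>0]
        r=cv2.minAreaRect(np.c_[Q[:,0],Q[:,1]].astype(np.float32))
        print("  sil",round(s["p"],2),m.sum(),"px",xs.mean().round(1),ys.mean().round(1),"z",np.percentile(Q[:,2],[5,50,95]).round(3),"rect",np.round(r[0],4),np.round(r[1],4),round(r[2],1))
crop=lambda a,x0,x1,y0,y1,k:cv2.resize(a[y0:y1,x0:x1],None,fx=k,fy=k,interpolation=cv2.INTER_CUBIC)
cv2.imwrite("pics/blk.png",crop(p[:,:,::-1],295,385,215,315,6))
cv2.imwrite("pics/pho.png",crop(p[:,:,::-1],135,225,240,335,6))
E
```

```text
check_plug 0.72 [ 0.4558 -0.2342  0.0356]
check_plug 0.54 [ 0.5939 -0.1523  0.0459]
check_plug 0.2 [ 0.4575 -0.1935  0.0213]
  sil 0.75 259 px 358.6 290.4 z [0.028 0.037 0.074] rect [ 0.4602 -0.2374] [0.0403 0.0401] 5.7
  sil 0.5 244 px 317.0 230.5 z [0.023 0.049 0.069] rect [ 0.6001 -0.1479] [0.0394 0.04  ] 48.3
blank_plug 0.49 [ 0.4622 -0.1436  0.0674]
  sil 0.78 248 px 318.8 289.0 z [0.027 0.064 0.07 ] rect [ 0.4659 -0.1471] [0.0379 0.0393] 0.9
storage_block 0.92 [ 0.4173 -0.5139  0.0123]
storage_block 0.89 [ 0.4607 -0.1917  0.021 ]
  sil 0.62 1523 px 338.6 290.7 z [0.009 0.023 0.027] rect [ 0.4619 -0.1921] [0.1553 0.0683] 85.8
  sil 0.59 1179 px 478.7 307.6 z [-0.003  0.012  0.018] rect [ 0.4156 -0.5157] [0.1236 0.0544] 69.8
photometer 0.65 [0.4781 0.1637 0.0516]
  sil 0.68 4331 px 177.7 287.9 z [0.039 0.049 0.084] rect [0.4809 0.1728] [0.1699 0.1308] 10.8
  sil 0.26 1560 px 336.7 290.8 z [0.005 0.023 0.027] rect [ 0.4612 -0.19  ] [0.1579 0.0712] 85.2
```

View pics/blk.png

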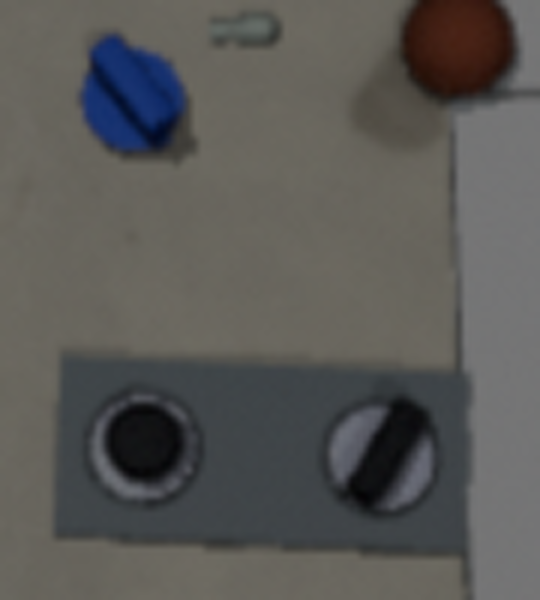

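View pics/pho.png

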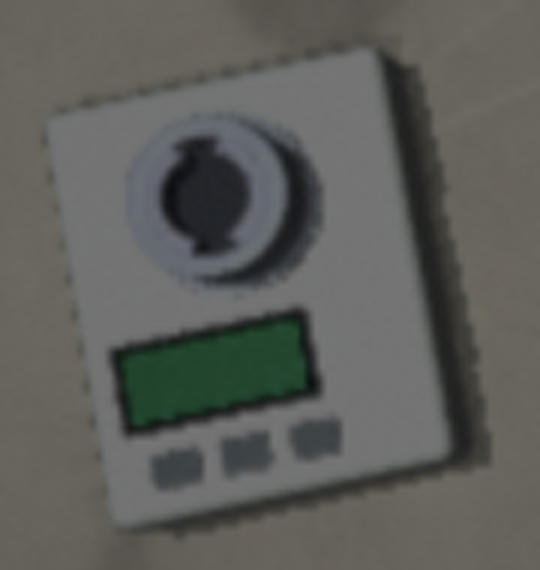

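```bash
cat > m.py <<'E'
from h import *
from scipy.optimize import least_squares
def circ(Q,r0=None):
    f=lambda a:np.hypot(Q[:,0]-a[0],Q[:,1]-a[1])-a[2]
    return least_squares(f,[*Q[:,:2].mean(0),.03],loss="soft_l1",f_scale=.001).x
def planeback(n,uv,z):
    c=get_calibration(n); f=240/np.tan(np.radians(c["vertical_fov"]/2))
    uv=np.atleast_2d(uv).astype(float)
    r=np.c_[(uv[:,0]-c["cx"])/f,(uv[:,1]-c["cy"])/f,np.ones(len(uv))]@c["R"]
    o=-c["R"].T@c["t"]; s=(z-o[2])/r[:,2]
    return o+r*s[:,None]
def edgefit(gray,n,z,x0,x1,y0,y1,thr,sel=None,up=8):
    g=cv2.resize(gray[y0:y1,x0:x1],None,fx=up,fy=up,interpolation=cv2.INTER_CUBIC)
    b=(g>thr).astype(np.uint8) if thr>0 else (g<-thr).astype(np.uint8)
    cs,_=cv2.findContours(b,cv2.RETR_LIST,cv2.CHAIN_APPROX_NONE)
    return [planeback(n,(c[:,0,:]+.5)/up-.5+[x0,y0],z) for c in cs if len(c)>40]
E
python3 - <<'E'
from m import *
W=np.load("pics/W.npy"); 
p,d=snapshot("top"); W=(W+cloud("top",d))/2
g=cv2.cvtColor(p,cv2.COLOR_RGB2GRAY)
import itertools
# bench height
print("bench z",np.median(W[250:265,230:290,2]))
# port ring: depth
sub=W[250:295,150:195]; m=(sub[...,2]>.078); Q=sub[m]; print("port z",np.percentile(Q[:,2],[5,50,95]).round(4),m.sum(),"rect",cv2.minEnclosingCircle(Q[:,:2].astype(np.float32)))
# case rect
sub=W[240:335,135:225]; m=(sub[...,2]>.04)&(sub[...,2]<.06); Q=sub[m]; print("case",cv2.minAreaRect(Q[:,:2].astype(np.float32)))
# wing
for nm,(x0,x1,y0,y1) in dict(wing=(345,372,278,305),knob=(305,332,275,303)).items():
    sub=W[y0:y1,x0:x1]; m=sub[...,2]>.06; Q=sub[m]; print(nm,m.sum(),Q.mean(0).round(4),cv2.minAreaRect(Q[:,:2].astype(np.float32)),np.percentile(Q[:,2],[5,50,95]).round(4))
    cc=np.cov(Q[:,:2].T); w,v=np.linalg.eigh(cc); print(" axis",np.degrees(np.arctan2(v[1,1],v[0,1])),np.sqrt(w*12))
# intensity contours
print("gray wing patch");print(g[280:303:2,346:372:2]);print(g[258:288:2,156:190:2])
for z,(x0,x1,y0,y1),thr in[(.086,(150,192,252,292),60),(.086,(150,192,252,292),-60),(.072,(345,372,278,305),-45),(.033,(345,372,278,305),-70)]:
    for c in edgefit(g,"top",z,x0,x1,y0,y1,thr):
        print(z,thr,len(c),"minrect",np.round(cv2.minAreaRect(c[:,:2].astype(np.float32))[0],4),np.round(cv2.minAreaRect(c[:,:2].astype(np.float32))[1],4),round(cv2.minAreaRect(c[:,:2].astype(np.float32))[2],1),"circ",circ(c).round(4))
E
```

```text
bench z -0.0013468617110882813
port z [0.0812 0.0842 0.089 ] 415 rect ((0.4727843403816223, 0.09927148371934891), 0.1151808574795723)
case ((0.47672414779663086, 0.17225728929042816), (0.16024349629878998, 0.1305163949728012), 10.847559928894043)
wing 123 [ 0.4567 -0.2344  0.0946] ((0.43990540504455566, -0.21707050502300262), (0.021859195083379745, 0.09369216859340668), 46.67790222167969) [0.0665 0.0703 0.0737]
 axis 140.040790174231 [0.01676947 0.05721515]
knob 147 [ 0.4631 -0.1468  0.091 ] ((0.4468381702899933, -0.1428060382604599), (0.02895919419825077, 0.0650068074464798), 76.74665069580078) [0.0626 0.067  0.0708]
 axis 178.4100060280424 [0.0258932  0.03741583]
gray wing patch
[[ 68  68  67  68  66  63  55  55  54  65  67  67  68]
 [ 67  67  67  63  52  56  55  22  16  39  62  68  67]
 [ 67  68  61  56  99  92  76  14  16  16  37  66  68]
 [ 68  66  57 104 101  89  28  15  15  16  31  66  67]
 [ 67  60  83 105  94  58  12  16  16  36  69  62  67]
 [ 67  57 102  97  86  20  18  16  21  71  94  58  67]
 [ 67  55  87  95  60  16  17  14  46 100  95  56  68]
 [ 67  63  65  79  15  17
[... 1417 characters left out ...]
inrect [0.5064 0.1783] [0.0417 0.0317] 40.0 circ [0.5063 0.1783 0.0167]
0.086 60 1311 minrect [0.5081 0.1744] [0.0945 0.087 ] 88.5 circ [0.5081 0.1741 0.0499]
0.086 -60 511 minrect [0.4965 0.1528] [0.0252 0.0547] 68.5 circ [0.5021 0.1665 0.0266]
0.086 -60 405 minrect [0.5064 0.1782] [0.0412 0.0313] 40.0 circ [0.5063 0.1783 0.0164]
0.072 -45 427 minrect [ 0.4564 -0.2357] [0.0213 0.0452] 57.4 circ [ 0.4555 -0.2355  0.0181]
0.033 -70 210 minrect [ 0.4506 -0.2489] [0.0102 0.0299] 58.2 circ [ 0.4518 -0.247   0.0094]
0.033 -70 245 minrect [ 0.4659 -0.2243] [0.0136 0.0331] 58.8 circ [ 0.465  -0.2263  0.0112]
0.033 -70 860 minrect [ 0.4585 -0.2359] [0.0614 0.0606] 88.5 circ [ 0.4586 -0.2358  0.034 ]
```

```bash
cat > fit.py <<'E'
from m import *
from scipy.optimize import minimize
U=8
def ren(n,polys,roi,bg):
    x0,x1,y0,y1=roi
    im=np.full(((y1-y0)*U,(x1-x0)*U),bg,np.float32)
    for P,l in polys:
        q=(proj(n,P)-[x0,y0]+.5)*U-.5
        q=cv2.convexHull(q.astype(np.float32))[:,0]
        cv2.fillConvexPoly(im,np.round(q*16).astype(np.int32),float(l),lineType=cv2.LINE_8,shift=4)
    im=cv2.GaussianBlur(im,(0,0),U*.6)
    return cv2.resize(im,(x1-x0,y1-y0),interpolation=cv2.INTER_AREA)
T=np.linspace(0,2*np.pi,90)
def disc(x,y,z,r): return np.c_[x+r*np.cos(T),y+r*np.sin(T),np.full(90,z)]
def box(x,y,yaw,lx,ly,z0,z1):
    c,s=np.cos(yaw),np.sin(yaw)
    return np.array([[x+a*lx/2*c-b*ly/2*s,y+a*lx/2*s+b*ly/2*c,z] for a in(-1,1) for b in(-1,1) for z in(z0,z1)])
def plug(a,z=.005): return [(disc(a[0],a[1],z+.028,.020),a[3]),(box(a[0],a[1],a[2],.04,.014,z+.028,z+.067),a[4])]
def well(a,zb=.024): return [(disc(a[0],a[1],zb,.022),a[2])]
def port(a): 
    x,y,w,l1,l2=a
    return [(disc(x,y,.086,.03),l1),(disc(x,y,.086,.0165),l2),(box(x,y,w,.044,.013,.086,.086),l2)]
def run(n,g,fun,a0,roi,bg,mask=None):
    x0,x1,y0,y1=roi; G=g[y0:y1,x0:x1].astype(float)
    def cost(s):
        a=np.array(a0)+np.array(s)
        D=ren(n,fun(a),roi,bg)-G
        if mask is not None: D=D*mask
        return np.mean(np.minimum(np.abs(D),40)**1.5)
    best=None
    sc=np.array([.003,.003,.2]+[15]*(len(a0)-3))
    S=np.vstack([np.zeros(len(a0)),np.diag(sc)])
    r=minimize(cost,np.zeros(len(a0)),method="Nelder-Mead",options=dict(initial_simplex=S,maxiter=600,xatol=1e-5))
    r=minimize(cost,r.x,method="Nelder-Mead",options=dict(initial_simplex=S/2+r.x,maxiter=600,xatol=1e-5))
    a=np.array(a0)+r.x; return a,r.fun,ren(n,fun(a),roi,bg)
E
python3 - <<'E'
from fit import *
import fit
p,d=snapshot("top"); g=cv2.cvtColor(p,cv2.COLOR_RGB2GRAY)
def show(name,g,roi,R):
    x0,x1,y0,y1=roi
    cv2.imwrite(name,cv2.resize(np.hstack([g[y0:y1,x0:x1].astype(float),R,np.abs(R-g[y0:y1,x0:x1])]),None,fx=8,fy=8,interpolation=cv2.INTER_NEAREST))
roi=(347,371,279,302)
f=lambda a:[(disc(a[5],a[6],.024,.022),55)]+plug(a)
a,c,R=run("top",g,f,[.4585,-.2358,np.radians(-30),100,15,.4585,-.2358],roi,67)
print("plug",a.round(4),np.degrees(a[2]),c); show("pics/fp.png",g,roi,R)
for y0 in(-30,):
  pass
# port: mask only inside r<27mm
roi=(152,188,254,288)
W=planeback("top",np.stack(np.meshgrid(np.arange(152,188),np.arange(254,288)),-1).reshape(-1,2),.086).reshape(34,36,3)
mk=(np.hypot(W[...,0]-.5063,W[...,1]-.178)<.026)
a,c,R=run("top",g,port,[.5063,.178,np.radians(10),106,36],roi,115,mk)
print("port",a.round(4),np.degrees(a[2]),c); show("pics/fo.png",g,roi,R)
# outer case from depth
Wc=cloud("top",d); sub=Wc[235:340,130:230]; m=(sub[...,2]>.035)&(sub[...,2]<.06)&(d[235:340,130:230]>0); print(cv2.minAreaRect(sub[m][:,:2].astype(np.float32)))
E
```

```text
Traceback (most recent call last):
  File "fit.py", line 34, in run
    r=minimize(cost,r.x,method="Nelder-Mead",options=dict(initial_simplex=S/2+r.x,maxiter=600,xatol=1e-5))
  File "fit.py", line 27, in cost
    D=ren(n,fun(a),roi,bg)-G
      ~~~^^^^^^^^^^^^^^^^^
  File "fit.py", line 8, in ren
    q=(proj(n,P)-[x0,y0]+.5)*U-.5
       ~~~~^^^^^
  File "h.py", line 9, in proj
    c=get_calibration(n); f=240/np.tan(np.radians(c["vertical_fov"]/2))
ValueError: time passes only in moves, steps and waits
```

```bash
python3 - <<'E'
s=open('h.py').read().replace("def cloud","import functools\nget_calibration=functools.lru_cache(None)(get_calibration)\ndef cloud",1); open('h.py','w').write(s)
s=open('fit.py').read().replace("def run(n,g,fun,a0,roi,bg,mask=None):","def run(n,g,fun,a0,roi,bg,mask=None,sc=None):").replace("    sc=np","    if sc is None: sc=np"); open('fit.py','w').write(s)
E
cat > f1.py <<'E'
from fit import *
p,d=snapshot("top"); g=cv2.cvtColor(p,cv2.COLOR_RGB2GRAY)
np.save("pics/g1.npy",g); np.save("pics/d1.npy",d)
def show(name,g,roi,R):
    x0,x1,y0,y1=roi
    cv2.imwrite(name,cv2.resize(np.hstack([g[y0:y1,x0:x1].astype(float),R,np.abs(R-g[y0:y1,x0:x1])]),None,fx=8,fy=8,interpolation=cv2.INTER_NEAREST))
roi=(347,371,279,302)
f=lambda a:[(disc(a[5],a[6],.024,.022),55)]+plug(a)
a,c,R=run("top",g,f,[.4585,-.2358,np.radians(-30),100,15,.4585,-.2358],roi,67,sc=np.array([.003,.003,.2,10,10,.002,.002]))
print("plug",a.round(4),np.degrees(a[2]),c); show("pics/fp.png",g,roi,R)
roi=(152,188,254,288)
W=planeback("top",np.stack(np.meshgrid(np.arange(152,188),np.arange(254,288)),-1).reshape(-1,2),.086).reshape(34,36,3)
mk=(np.hypot(W[...,0]-.5063,W[...,1]-.178)<.026)
a,c,R=run("top",g,port,[.5063,.178,np.radians(10),106,36],roi,115,mk)
print("port",a.round(4),np.degrees(a[2]),c); show("pics/fo.png",g,roi,R)
Wc=cloud("top",d); sub=Wc[235:340,130:230]; m=(sub[...,2]>.035)&(sub[...,2]<.06)&(d[235:340,130:230]>0); print(cv2.minAreaRect(sub[m][:,:2].astype(np.float32)))
m=(sub[...,2]>.08)&(sub[...,2]<.095)&(d[235:340,130:230]>0); print("ring",cv2.minEnclosingCircle(sub[m][:,:2].astype(np.float32)))
print(telemetry.read_state()["clock"])
E
python3 f1.py
```

```text
plug [ 0.4585 -0.2363 -0.5359 93.8521 13.9991  0.4589 -0.2353] -30.705865020069037 16.177114918637248
port [  0.5064   0.1783   0.1757 106.0147  36.1152] 10.067220167632266 3.491300195152333
((0.4766556918621063, 0.1725304126739502), (0.16010944545269012, 0.1320294737815857), 10.92573070526123)
ring ((0.5059815049171448, 0.17760272324085236), 0.029901891946792603)
0.8[ WARN:0@2.477] global loadsave.cpp:1063 imwrite_ Unsupported depth image for selected encoder is fallbacked to CV_8U.
```

```bash
python3 -c "
import cv2,numpy as np
a=cv2.imread('pics/fp.png');b=cv2.imread('pics/fo.png');w=800
b=cv2.resize(b,None,fx=.66,fy=.66); a=cv2.copyMakeBorder(a,0,0,0,b.shape[1]-a.shape[1],0) if b.shape[1]>a.shape[1] else a[:,:b.shape[1]]
cv2.imwrite('pics/ff.png',np.vstack([a,b]))"
```

```text
(no output)
```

View pics/ff.png

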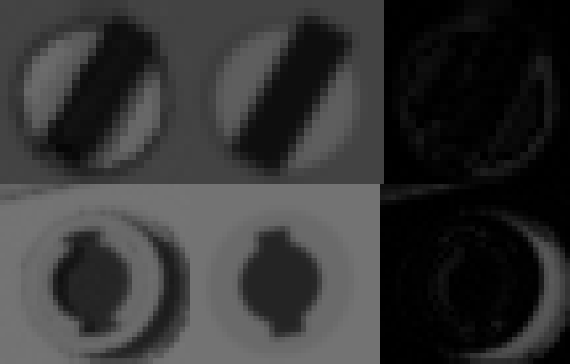

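```bash
cat > go.py <<'E'
import sys, numpy as np
from bench import telemetry
from scipy.spatial.transform import Rotation as R
s=telemetry.read_state()
Rm=R.from_euler("xyz",s["tcp_rot"],degrees=True)
print("t",round(s["clock"],2),"pos",s["eef_pos"].round(4),"rot",s["tcp_rot"].round(2),"F",s["contact_force"].round(1),"M",s["torque"].round(2),"gap",round(s["finger_gap"]*88,1),"j1,j6",s["q"][[0,5]].round(1))
for a in sys.argv[1:]:
    x,y,z,yaw=map(float,a.split(","))
    G=R.from_euler("xyz",[180,0,yaw],degrees=True)
    print(a,"->",Rm.inv().apply(np.array([x,y,z])-s["eef_pos"]).round(4),(Rm.inv()*G).as_rotvec(degrees=True).round(2))
E
python3 go.py .45,.1,.25,156 .4585,-.2363,.14,149.3
```

```text
t 0.8 pos [0.1632 0.5514 0.2387] rot [-180.      0.    163.51] F [-0.3  0.8  0.4] M [ 0.01 -0.03 -0.02] gap 88.2 j1,j6 [ 61.7 -11.8]
.45,.1,.25,156 -> [-0.4031 -0.3514 -0.0113] [-0.    0.    7.51]
.4585,-.2363,.14,149.3 -> [-0.5067 -0.6715  0.0987] [-0.    0.   14.21]
```

play_rows --pt "-0.403 -0.351 -0.011 0 0 7.5 -0.2" --pt "-0.403 -0.351 -0.011 0 0 7.5 -0.2" --pt "-0.403 -0.351 -0.011 0 0 7.5 -0.2" --pt "-0.403 -0.351 -0.011 0 0 7.5 -0.2" --pt "-0.403 -0.351 -0.011 0 0 7.5 -0.2" --pt "-0.403 -0.351 -0.011 0 0 7.5 -0.2" --pt "-0.403 -0.351 -0.011 0 0 7.5 -0.2" --pt "-0.403 -0.351 -0.011 0 0 7.5 -0.2" --pt "-0.403 -0.351 -0.011 0 0 7.5 -0.2" --pt "-0.403 -0.351 -0.011 0 0 7.5 -0.2" --force 30

```text
clock: 1.63
eef_pos: [0.3875, 0.198, 0.2478]
tcp_rot: [180.0, 0.1, 156.0]
contact_force: [1.6, 0.8, 0.5]
finger_gap: 0.4
```

```bash
python3 go.py .4585,-.2363,.14,149.3
```

```text
t 1.63 pos [0.3875 0.198  0.2478] rot [1.7996e+02 5.0000e-02 1.5602e+02] F [1.6 0.8 0.5] M [ 0.02 -0.02  0.03] gap 35.2 j1,j6 [ 11.4 -54.7]
.4585,-.2363,.14,149.3 -> [-0.2413 -0.368   0.1077] [0.05 0.05 6.72]
```

play_rows --pt "-0.241 -0.368 0.05 0 0 6.7 -0.2" --pt "-0.241 -0.368 0.05 0 0 6.7 -0.2" --pt "-0.241 -0.368 0.05 0 0 6.7 -0.2" --pt "-0.241 -0.368 0.05 0 0 6.7 -0.2" --pt "-0.241 -0.368 0.05 0 0 6.7 -0.2" --pt "-0.241 -0.368 0.1 0 0 6.7 -0.2" --pt "-0.241 -0.368 0.1 0 0 6.7 -0.2" --pt "-0.241 -0.368 0.1 0 0 6.7 -0.2" --pt "-0.241 -0.368 0.1 0 0 6.7 -0.2" --pt "-0.241 -0.368 0.1 0 0 6.7 -0.2"

```text
clock: 2.47
eef_pos: [0.4517, -0.2021, 0.1584]
tcp_rot: [-180.0, 0.0, 149.3]
contact_force: [1.5, 1.0, 0.3]
finger_gap: 0.403
```

play_rows --pt "0 0 0 0 0 0 -0.2" --pt "0 0 0 0 0 0 -0.2"

```text
clock: 2.63
eef_pos: [0.4511, -0.2014, 0.1577]
tcp_rot: [180.0, -0.1, 149.1]
contact_force: [0.2, 0.5, 0.6]
finger_gap: 0.4
```

```bash
python3 go.py .4585,-.2363,.039,149.3
python3 - <<'E'
from h import *
p,d=snapshot("top"); cv2.imwrite("pics/t2.png",cv2.resize(p[200:350,250:450,::-1],None,fx=4,fy=4,interpolation=cv2.INTER_CUBIC))
E
```

```text
t 2.63 pos [ 0.4511 -0.2014  0.1577] rot [ 1.7998e+02 -1.3000e-01  1.4911e+02] F [0.2 0.5 0.6] M [-0.02 -0.   -0.01] gap 35.2 j1,j6 [-37.9 -97. ]
.4585,-.2363,.039,149.3 -> [-0.0245 -0.0262  0.1186] [ 0.02 -0.13 -0.19]
```

View pics/t2.png

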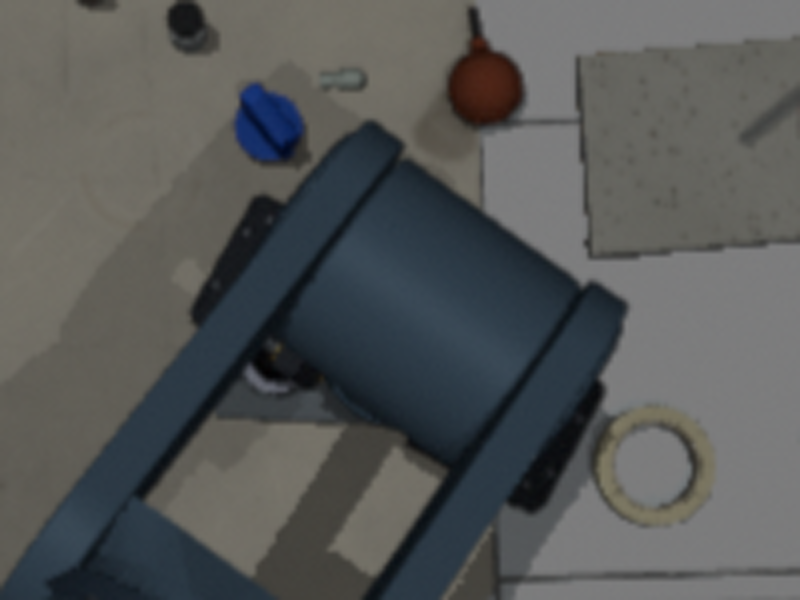

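The arm hides the plug from above, so I'll align laterally first and check with the scene camera.

play_rows --pt "-0.0245 -0.0262 0.04 0 0 -0.2 -0.2" --pt "-0.0245 -0.0262 0.077 0 0 -0.2 -0.2" --pt "-0.0245 -0.0262 0.077 0 0 -0.2 -0.2" --pt "-0.0245 -0.0262 0.077 0 0 -0.2 -0.2"

```text
clock: 3.02
eef_pos: [0.4578, -0.2324, 0.0799]
tcp_rot: [179.9, -0.3, 149.6]
contact_force: [-0.5, 1.4, 0.6]
finger_gap: 0.397
```

```bash
python3 go.py .4585,-.2363,.039,149.3
python3 - <<'E'
from h import *
p,d=snapshot("scene"); u=proj("scene",[.4585,-.2363,.055]).round().astype(int);print(u)
x,y=max(u[0]-50,0),u[1]-45
cv2.imwrite("pics/s2.png",cv2.resize(p[y:y+75,x:x+100,::-1],None,fx=8,fy=8,interpolation=cv2.INTER_CUBIC))
E
```

```text
t 3.02 pos [ 0.4578 -0.2324  0.0799] rot [179.93  -0.34 149.56] F [-0.5  1.4  0.6] M [-0.06  0.01  0.01] gap 35.0 j1,j6 [-40.2 -99.8]
.4585,-.2363,.039,149.3 -> [-0.0028 -0.0031  0.0409] [ 0.07 -0.34  0.26]
[297 281]
```

View pics/s2.png

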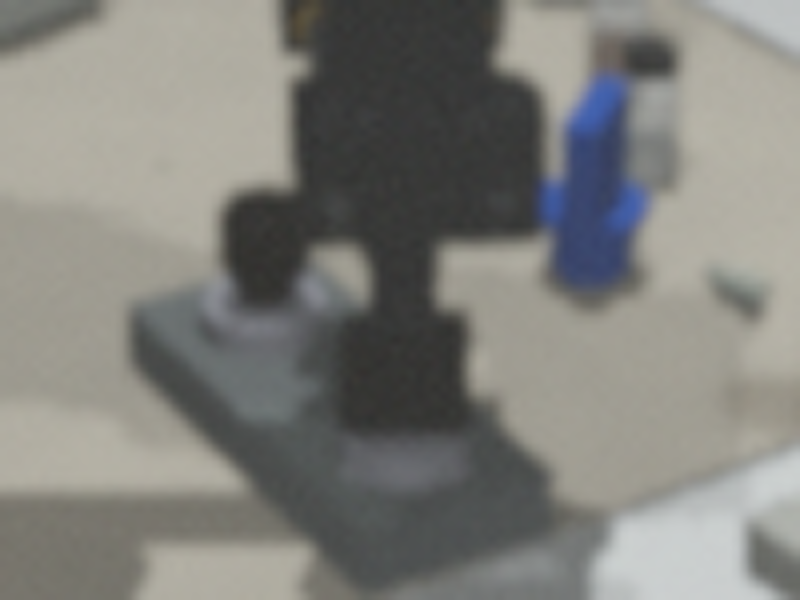

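The finger at (403,285) is centred over the wing at (402,370), so I'll descend.

play_rows --pt "-0.001 -0.001 0.02 0 0.3 0.2 -0.2" --pt "-0.001 -0.001 0.041 0 0.3 0.2 -0.2" --pt "-0.001 -0.001 0.041 0 0.3 0.2 -0.2" --pt "-0.001 -0.001 0.041 0 0.3 0.2 -0.2"

```text
clock: 3.4
eef_pos: [0.4603, -0.2356, 0.0425]
tcp_rot: [-180.0, -0.3, 149.4]
contact_force: [0.3, 0.2, 0.2]
finger_gap: 0.399
```

```bash
python3 go.py .4585,-.2363,.039,149.3
```

```text
t 3.4 pos [ 0.4603 -0.2356  0.0425] rot [-180.     -0.25  149.38] F [0.3 0.2 0.2] M [-0.01 -0.01 -0.01] gap 35.1 j1,j6 [-40.2 -99.6]
.4585,-.2363,.039,149.3 -> [ 0.0012 -0.0016  0.0035] [-0.   -0.25  0.08]
```

play_rows --pt "0.001 -0.001 0.002 0 0 0 -0.2" --pt "0.001 -0.001 0.002 0 0 0 -0.2" --pt "0.001 -0.001 0.002 0 0 0 -0.2"

```text
clock: 3.65
eef_pos: [0.4592, -0.237, 0.0403]
tcp_rot: [-180.0, -0.2, 149.3]
contact_force: [-0.1, 0.3, 0.0]
finger_gap: 0.399
```

```bash
python3 go.py .4585,-.2363,.039,149.3
```

```text
t 3.65 pos [ 0.4592 -0.237   0.0403] rot [-1.7998e+02 -1.6000e-01  1.4933e+02] F [-0.1  0.3  0. ] M [-0.01  0.   -0.06] gap 35.1 j1,j6 [-40.5 -99.7]
.4585,-.2363,.039,149.3 -> [0.0009 0.0003 0.0013] [-0.02 -0.16  0.03]
```

Good. I'll close with 40 N and read the result.

play_rows --pt "0.0005 0 0.001 0 0 0 -0.2" --pt "0.0005 0 0.001 0 0 0 -1" --pt "0.0005 0 0.001 0 0 0 -1" --pt "0.0005 0 0.001 0 0 0 -1" --pt "0.0005 0 0.001 0 0 0 -1" --pt "0.0005 0 0.001 0 0 0 -1" --force 40

```text
clock: 4.15
eef_pos: [0.4579, -0.2363, 0.0377]
tcp_rot: [180.0, -0.3, 149.3]
contact_force: [-0.5, 0.2, -1.1]
finger_gap: 0.15
```

```bash
python3 go.py .4585,-.2363,.039,149.3
```

```text
t 4.15 pos [ 0.4579 -0.2363  0.0377] rot [180.    -0.32 149.31] F [-0.5  0.2 -1.1] M [0.04 0.01 0.04] gap 13.2 j1,j6 [-40.5 -99.8]
.4585,-.2363,.039,149.3 -> [-0.0006  0.0003 -0.0013] [ 0.   -0.32  0.01]
```

play_rows --pt "0 0 -0.02 0 0 0 -1" --pt "0 0 -0.05 0 0 0 -1" --pt "0 0 -0.09 0 0 0 -1" --pt "0 0 -0.13 0 0 0 -1" --pt "0 0 -0.15 0 0 0 -1" --pt "0 0 -0.15 0 0 0 -1" --pt "0 0 -0.15 0 0 0 -1"

```text
clock: 4.73
eef_pos: [0.4591, -0.2371, 0.1887]
tcp_rot: [-180.0, -0.2, 149.3]
contact_force: [-0.5, 1.5, -1.3]
finger_gap: 0.15
```

```bash
python3 go.py .5064,.1783,.19,190.5
python3 - <<'E'
from h import *
p,d=snapshot("scene"); u=proj("scene",[.4585,-.2363,.16]).round().astype(int);print(u)
x,y=max(u[0]-50,0),u[1]-35
cv2.imwrite("pics/s3.png",cv2.resize(p[y:y+75,x:x+100,::-1],None,fx=8,fy=8,interpolation=cv2.INTER_CUBIC))
E
```

```text
t 4.73 pos [ 0.4591 -0.2371  0.1887] rot [-1.7997e+02 -1.5000e-01  1.4931e+02] F [-0.5  1.5 -1.3] M [ 0.01  0.03 -0.01] gap 13.2 j1,j6 [-40.5 -99.8]
.5064,.1783,.19,190.5 -> [ 0.1714  0.3814 -0.001 ] [ 3.000e-02 -1.500e-01 -4.119e+01]
[298 243]
```

View pics/s3.png

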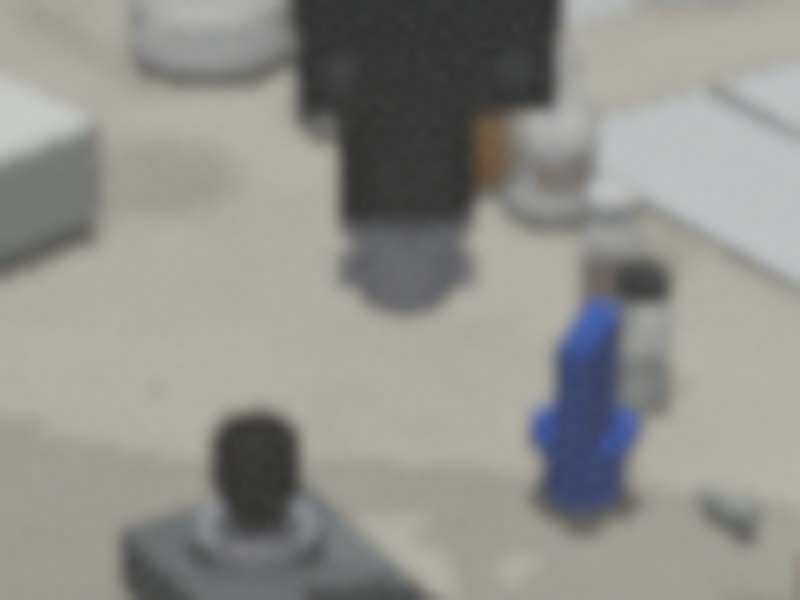

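The plug is lifted upright at (405,260) with its lugs visible, and the blank still stands at (258,480). Now I'll carry it to the port.

play_rows --pt "0.015 0.035 -0.005 0 0 -4 -1" --pt "0.03 0.07 -0.005 0 0 -8 -1" --pt "0.047 0.105 -0.005 0 0 -12 -1" --pt "0.064 0.142 -0.005 0 0 -16 -1" --pt "0.08 0.18 -0.005 0 0 -20 -1" --pt "0.096 0.216 -0.005 0 0 -24 -1" --pt "0.112 0.25 -0.005 0 0 -28 -1" --pt "0.128 0.285 -0.005 0 0 -32 -1" --pt "0.144 0.32 -0.005 0 0 -36 -1" --pt "0.16 0.355 -0.005 0 0 -40 -1"

```text
clock: 5.62
eef_pos: [0.5004, 0.152, 0.1908]
tcp_rot: [179.8, -0.5, -170.5]
contact_force: [0.9, -0.2, -1.1]
finger_gap: 0.153
```

play_rows --pt "0 0 0 0 0 0 -1" --pt "0 0 0 0 0 0 -1"

```text
clock: 5.78
eef_pos: [0.5004, 0.1519, 0.1909]
tcp_rot: [179.8, -0.5, -170.5]
contact_force: [0.3, -1.2, -0.6]
finger_gap: 0.153
```

```bash
python3 go.py .5064,.1783,.15,190.5
```

```text
t 5.78 pos [0.5004 0.1519 0.1909] rot [ 179.79   -0.51 -170.48] F [ 0.3 -1.2 -0.6] M [ 0.09 -0.03  0.04] gap 13.5 j1,j6 [  3.8 -95.8]
.5064,.1783,.15,190.5 -> [-0.0106  0.0249  0.0409] [ 0.22 -0.51 -0.98]
```

play_rows --pt "-0.005 0.012 0.02 0 0 -1 -1" --pt "-0.0106 0.0249 0.04 0 0 -1 -1" --pt "-0.0106 0.0249 0.05 0 0 -1 -1" --pt "-0.0106 0.0249 0.05 0 0 -1 -1"

```text
clock: 6.12
eef_pos: [0.5057, 0.1752, 0.1396]
tcp_rot: [179.8, -0.7, -169.7]
contact_force: [-0.4, 0.2, -0.7]
finger_gap: 0.154
```

```bash
python3 go.py .5064,.1783,.13,190.5
python3 - <<'E'
from h import *
for n in("scene","top"):
    p,d=snapshot(n); u=proj(n,[.5064,.1783,.10]).round().astype(int);print(u)
    np.save(f"pics/{n}4.npy",p)
    x,y=max(u[0]-40,0),u[1]-35
    cv2.imwrite(f"pics/{n}4.png",cv2.resize(p[y:y+60,x:x+80,::-1],None,fx=8,fy=8,interpolation=cv2.INTER_CUBIC))
E
python3 go.py
```

```text
t 6.12 pos [0.5057 0.1752 0.1396] rot [ 179.8    -0.67 -169.75] F [-0.4  0.2 -0.7] M [ 0.07  0.03 -0.01] gap 13.6 j1,j6 [  6.3 -94. ]
.5064,.1783,.13,190.5 -> [-0.0013  0.0029  0.0096] [ 0.2  -0.67 -0.25]
[234 205]
[167 272]
t 6.22 pos [0.5079 0.1752 0.1428] rot [ 179.82   -0.37 -169.78] F [-0.6 -0.6 -1.6] M [ 0.04  0.02 -0.02] gap 13.7 j1,j6 [  6.3 -94. ]
```

View pics/scene4.png

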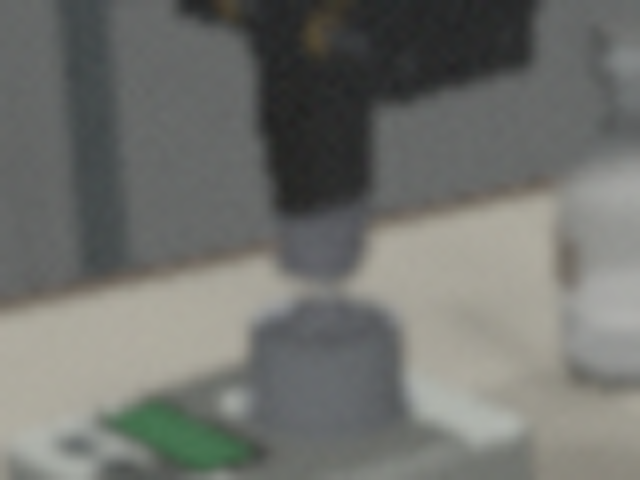

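View pics/top4.png

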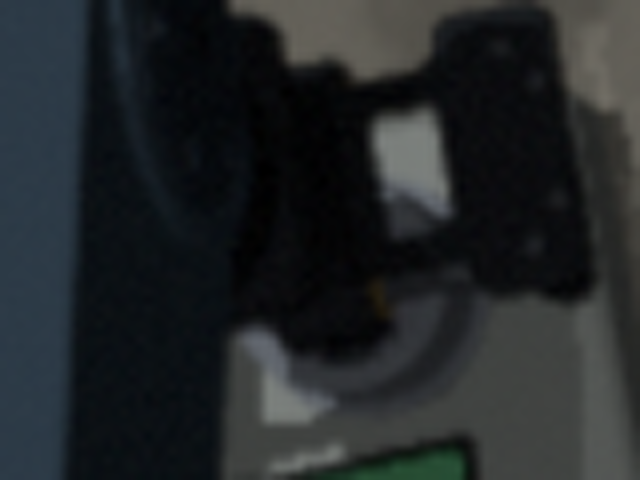

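```bash
cat > avg.py <<'E'
from h import *
from scipy.spatial.transform import Rotation as R
def avg(n=6,cam="scene"):
    A=[];B=[];I=[]
    for i in range(n):
        p,d=snapshot(cam); I.append(p.astype(float)); s=telemetry.read_state(); A.append(s["eef_pos"]); B.append(s["tcp_rot"])
    A=np.array(A); Rm=R.from_euler("xyz",np.array(B),degrees=True).mean()
    e=Rm.as_euler("xyz",degrees=True)
    print("t",s["clock"].__round__(2),"pos",A.mean(0).round(4),"sd",A.std(0).round(4),"rot",e.round(2),"F",s["contact_force"].round(1),"M",s["torque"].round(2),"gap",round(s["finger_gap"]*88,1))
    return A.mean(0),Rm,np.mean(I,0)
E
python3 - <<'E'
from avg import *
from fit import disc,box
pos,Rm,im=avg(8); np.save("pics/im5.npy",im)
im=im.astype(np.uint8)[:,:,::-1]
x0,y0,k=190,160,8
v=cv2.resize(im[y0:y0+70,x0:x0+90],None,fx=k,fy=k,interpolation=cv2.INTER_CUBIC)
v=cv2.convertScaleAbs(v,alpha=1.4,beta=0)
cv2.imwrite("pics/s5.png",v.copy())
def dr(P,c):
    q=((proj("scene",P)-[x0,y0]+.5)*k-.5); cv2.polylines(v,[np.round(q).astype(int)],True,c,1)
dr(disc(.5064,.1783,.086,.03),(0,0,255)); dr(disc(.5064,.1783,.086,.0165),(0,0,255)); dr(disc(.5064,.1783,.05,.03),(0,0,255))
f=pos-[0,0,.0335]; print(f)
for z in(0,.023,.028): dr(disc(f[0],f[1],f[2]+z,.015 if z==0 else .02),(0,255,0))
cv2.imwrite("pics/s5b.png",v)
E
```

```text
t 6.62 pos [0.509  0.176  0.1445] sd [0.0002 0.0004 0.0003] rot [ 1.7982e+02 -1.6000e-01 -1.6975e+02] F [-0.4 -0.  -1.5] M [0.04 0.   0.  ] gap 13.3
[0.50899217 0.17597897 0.11096072]
```

View pics/s5b.png

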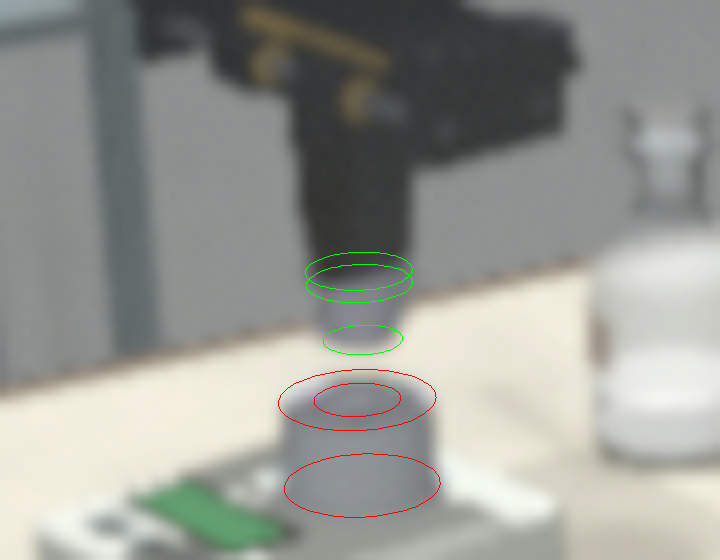

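View pics/s5.png

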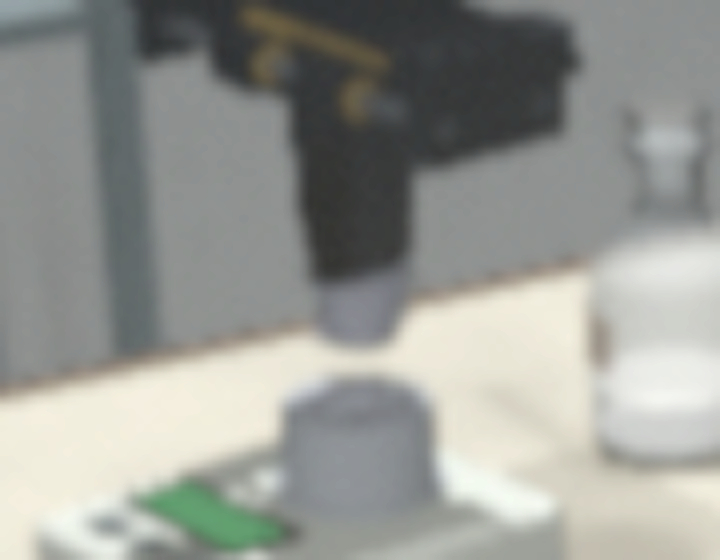

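```bash
cat >> avg.py <<'E'
def goal(pos,Rm,x,y,z,yaw):
    G=R.from_euler("xyz",[180,0,yaw],degrees=True)
    print((x,y,z,yaw),"->",Rm.inv().apply(np.array([x,y,z])-pos).round(4),(Rm.inv()*G).as_rotvec(degrees=True).round(2))
E
python3 - <<'E'
from avg import *
pos,Rm,im=avg(3)
goal(pos,Rm,.5064,.1783,.13,190.4)
E
```

```text
t 6.77 pos [0.5086 0.1766 0.144 ] sd [0.0001 0.     0.0001] rot [ 179.81   -0.19 -169.69] F [ 0.2  0.  -0.8] M [0.03 0.04 0.02] gap 13.5
(0.5064, 0.1783, 0.13, 190.4) -> [0.0018 0.002  0.014 ] [ 0.19 -0.19 -0.09]
```

play_rows --pt "0.0018 0.002 0.007 0 0 0 -1" --pt "0.0018 0.002 0.014 0 0 0 -1" --pt "0.0018 0.002 0.014 0 0 0 -1" --pt "0.0018 0.002 0.014 0 0 0 -1" --pt "0.0018 0.002 0.014 0 0 0 -1" --pt "0.0018 0.002 0.014 0 0 0 -1"

```text
clock: 7.27
eef_pos: [0.5064, 0.1784, 0.1297]
tcp_rot: [179.8, -0.2, -169.7]
contact_force: [1.0, -0.5, -0.7]
finger_gap: 0.155
```

Run:
```python
from avg import *
from fit import disc,box
pos,Rm,im=avg(4)
goal(pos,Rm,.5064,.1783,.117,190.4)
im=im.astype(np.uint8)[:,:,::-1]
x0,y0,k=190,160,8
v=cv2.resize(im[y0:y0+70,x0:x0+90],None,fx=k,fy=k,interpolation=cv2.INTER_CUBIC)
v=cv2.convertScaleAbs(v,alpha=1.4,beta=0)
def dr(P,c):
    q=((proj("scene",P)-[x0,y0]+.5)*k-.5); cv2.polylines(v,[np.round(q).astype(int)],True,c,1)
dr(disc(.5064,.1783,.086,.03),(0,0,255))
f=pos-[0,0,.0335]; dr(disc(f[0],f[1],f[2],.015),(0,255,0))
cv2.imwrite("pics/s6.png",v)
```

```text
t 7.47 pos [0.5065 0.1783 0.1299] sd [0. 0. 0.] rot [ 179.81   -0.2  -169.69] F [-0.4  0.2 -1. ] M [0.06 0.03 0.02] gap 13.6
(0.5064, 0.1783, 0.117, 190.4) -> [ 0.     -0.0001  0.0129] [ 0.19 -0.2  -0.09]
```

View pics/s6.png

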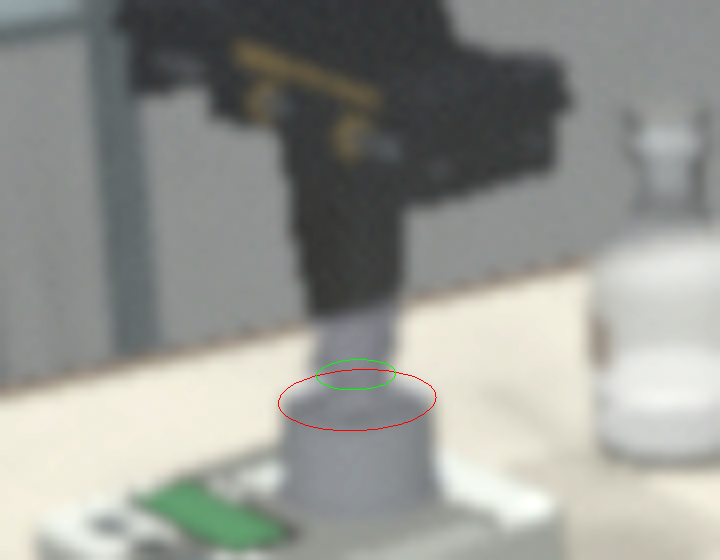

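Settled and aligned. I'll lower gradually and watch the force.

play_rows --pt "0 0 0.004 0 0 0 -1" --pt "0 0 0.008 0 0 0 -1" --pt "0 0 0.011 0 0 0 -1" --pt "0 0 0.013 0 0 0 -1" --pt "0 0 0.013 0 0 0 -1"

```text
clock: 7.88
eef_pos: [0.5057, 0.1783, 0.1158]
tcp_rot: [179.8, -0.3, -169.7]
contact_force: [0.1, -0.3, -0.9]
finger_gap: 0.156
```

Run:
```python
from avg import *
pos,Rm,im=avg(2)
goal(pos,Rm,.5064,.1783,.108,190.4)
```

```text
t 7.98 pos [0.506  0.1783 0.1163] sd [0.0001 0.     0.0001] rot [ 179.8    -0.27 -169.69] F [ 1.  -0.6 -0.6] M [ 0.04 -0.01 -0.02] gap 13.6
(0.5064, 0.1783, 0.108, 190.4) -> [-0.0005 -0.0001  0.0083] [ 0.2  -0.27 -0.09]
```

play_rows --pt "0 0 0.003 0 0 0 -1" --pt "0 0 0.006 0 0 0 -1" --pt "0 0 0.008 0 0 0 -1" --pt "0 0 0.009 0 0 0 -1" --pt "0 0 0.009 0 0 0 -1"

```text
clock: 8.4
eef_pos: [0.5059, 0.1783, 0.1073]
tcp_rot: [179.8, -0.3, -169.7]
contact_force: [-0.6, 0.7, -0.0]
finger_gap: 0.16
```

Run:
```python
from avg import *
pos,Rm,im=avg(2)
goal(pos,Rm,.5064,.1783,.1,190.4)
```

```text
t 8.5 pos [0.5061 0.1783 0.1075] sd [0.0001 0.     0.0001] rot [ 179.8    -0.24 -169.69] F [-0.1 -0.6 -0.8] M [ 0.01 -0.03 -0.  ] gap 13.5
(0.5064, 0.1783, 0.1, 190.4) -> [-0.0003 -0.0001  0.0075] [ 0.2  -0.24 -0.09]
```

The foot is 12 mm into the port with no contact force. Now I'll push against the plunger.

play_rows --pt "0 0 0.003 0 0 0 -1" --pt "0 0 0.006 0 0 0 -1" --pt "0 0 0.009 0 0 0 -1" --pt "0 0 0.0105 0 0 0 -1" --pt "0 0 0.0105 0 0 0 -1" --pt "0 0 0.0105 0 0 0 -1" --force 55

```text
clock: 9.0
eef_pos: [0.5067, 0.1785, 0.0977]
tcp_rot: [179.8, -0.2, -169.7]
contact_force: [-0.6, -0.2, 5.0]
finger_gap: 0.152
```

Run:
```python
from avg import *
pos,Rm,im=avg(2)
goal(pos,Rm,.5064,.1783,.096,190.4)
```

```text
t 9.1 pos [0.5067 0.1785 0.0977] sd [0. 0. 0.] rot [ 1.7981e+02 -1.6000e-01 -1.6969e+02] F [-0.6 -0.3  5.3] M [ 0.01  0.22 -0.01] gap 13.7
(0.5064, 0.1783, 0.096, 190.4) -> [ 0.0003 -0.0001  0.0017] [ 0.19 -0.16 -0.09]
```

play_rows --pt "0 0 0.001 0 0 0 -1" --pt "0 0 0.002 0 0 0 -1" --pt "0 0 0.003 0 0 0 -1" --pt "0 0 0.003 0 0 0 -1" --pt "0 0 0.003 0 0 0 -1"

```text
clock: 9.52
eef_pos: [0.5067, 0.1785, 0.0955]
tcp_rot: [179.8, -0.2, -169.7]
contact_force: [-3.0, -0.6, 11.9]
finger_gap: 0.151
```

Run:
```python
from avg import *
pos,Rm,im=avg(2)
goal(pos,Rm,.5064,.1783,.096,190.4)
```

```text
t 9.62 pos [0.5067 0.1785 0.0955] sd [0. 0. 0.] rot [ 1.7981e+02 -1.6000e-01 -1.6968e+02] F [-4.2 -0.1 11. ] M [-0.12  0.52  0.  ] gap 13.8
(0.5064, 0.1783, 0.096, 190.4) -> [ 0.0003 -0.0002 -0.0005] [ 0.19 -0.16 -0.08]
```

The flange is down: 11–12 N against 8 N of spring. I'll start the clockwise turn (+tool z).

play_rows --pt "0 0 0 0 0 3 -1" --pt "0 0 0 0 0 6 -1" --pt "0 0 0 0 0 9 -1" --pt "0 0 0 0 0 12 -1" --pt "0 0 0 0 0 15 -1" --pt "0 0 0 0 0 18 -1" --pt "0 0 0 0 0 21 -1" --pt "0 0 0 0 0 24 -1" --pt "0 0 0 0 0 27 -1" --pt "0 0 0 0 0 30 -1"

```text
clock: 10.45
eef_pos: [0.5075, 0.1787, 0.0955]
tcp_rot: [179.9, -0.1, 160.2]
contact_force: [0.3, 1.1, 8.3]
finger_gap: 0.151
```

Run:
```python
from avg import *
pos,Rm,im=avg(2)
goal(pos,Rm,.5064,.1783,.0955,130)
```

```text
t 10.55 pos [0.5075 0.1788 0.0955] sd [0. 0. 0.] rot [ 1.7985e+02 -1.4000e-01  1.6010e+02] F [-0.2  1.1  7.7] M [0.03 0.08 0.04] gap 13.4
(0.5064, 0.1783, 0.0955, 130) -> [ 0.0009 -0.0008  0.    ] [ 0.11 -0.18 30.1 ]
```

play_rows --pt "0 0 0.0003 0 0 3 -1" --pt "0 0 0.0006 0 0 6 -1" --pt "0 0 0.001 0 0 9 -1" --pt "0 0 0.001 0 0 12 -1" --pt "0 0 0.001 0 0 15 -1" --pt "0 0 0.001 0 0 18 -1" --pt "0 0 0.001 0 0 21 -1" --pt "0 0 0.001 0 0 24 -1" --pt "0 0 0.001 0 0 27 -1" --pt "0 0 0.001 0 0 30 -1"

```text
clock: 11.38
eef_pos: [0.5079, 0.1789, 0.0954]
tcp_rot: [179.9, -0.2, 130.2]
contact_force: [-1.3, 2.2, 13.5]
finger_gap: 0.157
```

Run:
```python
from avg import *
pos,Rm,im=avg(2)
goal(pos,Rm,.5064,.1783,.0955,106)
```

```text
t 11.48 pos [0.5079 0.179  0.0954] sd [0. 0. 0.] rot [ 1.7990e+02 -1.7000e-01  1.3012e+02] F [-2.1  1.4 14.4] M [0.08 0.5  0.08] gap 13.6
(0.5064, 0.1783, 0.0955, 106) -> [ 0.0004 -0.0015 -0.0001] [ 0.07 -0.19 24.12]
```

play_rows --pt "0 0 0 0 0 3 -1" --pt "0 0 0 0 0 6 -1" --pt "0 0 0 0 0 9 -1" --pt "0 0 0 0 0 12 -1" --pt "0 0 0 0 0 15 -1" --pt "0 0 0 0 0 18 -1" --pt "0 0 0 0 0 20 -1" --pt "0 0 0 0 0 22 -1" --pt "0 0 0 0 0 22 -1"

```text
clock: 12.23
eef_pos: [0.5077, 0.1789, 0.0954]
tcp_rot: [180.0, -0.2, 108.2]
contact_force: [-2.4, 1.5, 15.6]
finger_gap: 0.152
```

Run:
```python
from avg import *
pos,Rm,im=avg(2)
goal(pos,Rm,.5064,.1783,.0955,106)
```

```text
t 12.33 pos [0.5078 0.1789 0.0954] sd [0. 0. 0.] rot [179.99  -0.2  108.32] F [-2.3  0.5 14.8] M [0.   0.54 0.1 ] gap 13.4
(0.5064, 0.1783, 0.0955, 106) -> [-0.0001 -0.0015 -0.0001] [ 0.01 -0.2   2.32]
```

play_rows --pt "0 0 0 0 0 1 -1" --pt "0 0 0 0 0 2 -1" --pt "0 0 0 0 0 3 -1" --pt "0 0 0 0 0 3 -1"

```text
clock: 12.67
eef_pos: [0.5078, 0.1789, 0.0954]
tcp_rot: [180.0, -0.2, 105.3]
contact_force: [-2.6, 0.4, 14.4]
finger_gap: 0.154
```

Run:
```python
from avg import *
pos,Rm,im=avg(3)
goal(pos,Rm,.5064,.1783,.0955,104)
```

```text
t 12.82 pos [0.5078 0.1789 0.0954] sd [0. 0. 0.] rot [180.    -0.19 105.35] F [-3.1  0.7 14.2] M [0.02 0.54 0.2 ] gap 13.5
(0.5064, 0.1783, 0.0955, 104) -> [-0.0002 -0.0015 -0.0001] [ 0.   -0.19  1.35]
```

play_rows --pt "0 0 0 0 0 1 -1" --pt "0 0 0 0 0 2 -1" --pt "0 0 0 0 0 2 -1" --pt "0 0 0 0 0 2 -1"

```text
clock: 13.15
eef_pos: [0.5078, 0.1789, 0.0953]
tcp_rot: [180.0, -0.2, 103.4]
contact_force: [-2.2, 0.7, 13.1]
finger_gap: 0.153
```

Run:
```python
from avg import *
pos,Rm,im=avg(3)
goal(pos,Rm,.5064,.1783,.0955,104)
M=[]
```

```text
t 13.3 pos [0.5078 0.1789 0.0953] sd [0. 0. 0.] rot [179.99  -0.18 103.38] F [-2.5  0.3 13.7] M [0.06 0.5  0.44] gap 13.5
(0.5064, 0.1783, 0.0955, 104) -> [-0.0002 -0.0015 -0.0002] [ 0.01 -0.18 -0.62]
```

play_rows --pt "0 0 0 0 0 0 -1" --pt "0 0 0 0 0 0 -1" --pt "0 0 0 0 0 0 -1" --pt "0 0 0 0 0 0 -1" --pt "0 0 0 0 0 0 -1" --pt "0 0 0 0 0 0 -1" --pt "0 0 0 0 0 0 -1" --pt "0 0 0 0 0 0 -1"

```text
clock: 13.97
eef_pos: [0.5079, 0.1789, 0.0954]
tcp_rot: [180.0, -0.2, 103.4]
contact_force: [-1.7, 1.0, 14.0]
finger_gap: 0.154
```

Run:
```python
from avg import *
pos,Rm,im=avg(3)
im=im.astype(np.uint8)[:,:,::-1]
v=cv2.resize(im[160:320,190:390],None,fx=4,fy=4,interpolation=cv2.INTER_CUBIC)
cv2.imwrite("pics/s9.png",cv2.convertScaleAbs(v,alpha=1.4))
p,d=snapshot("top"); cv2.imwrite("pics/t9.png",p[:,:,::-1])
c=get_calibration("top")
for l in["blank_plug","vial_a"]:
    for b in boxes_of("top",l): print(l,round(b["p"],2),((np.array(b["position"])-c["t"])@c["R"]).round(4))
```

```text
t 14.12 pos [0.5078 0.1789 0.0954] sd [0. 0. 0.] rot [179.99  -0.18 103.38] F [-2.   1.4 14.2] M [0.08 0.48 0.45] gap 13.9
blank_plug 0.74 [0.5097 0.1589 0.1045]
blank_plug 0.47 [ 0.464  -0.1434  0.0652]
vial_a 0.65 [ 0.4636 -0.1453  0.0628]
```

View pics/s9.png

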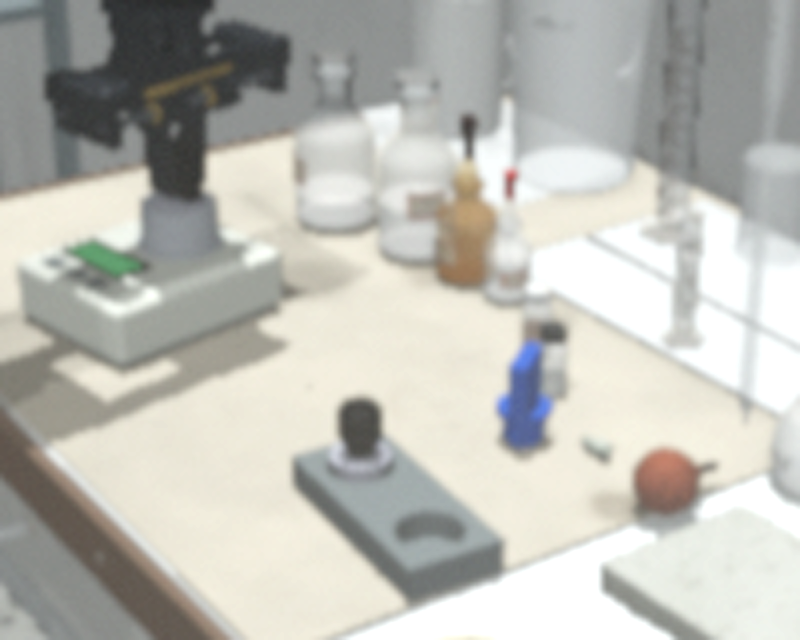

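View pics/t9.png

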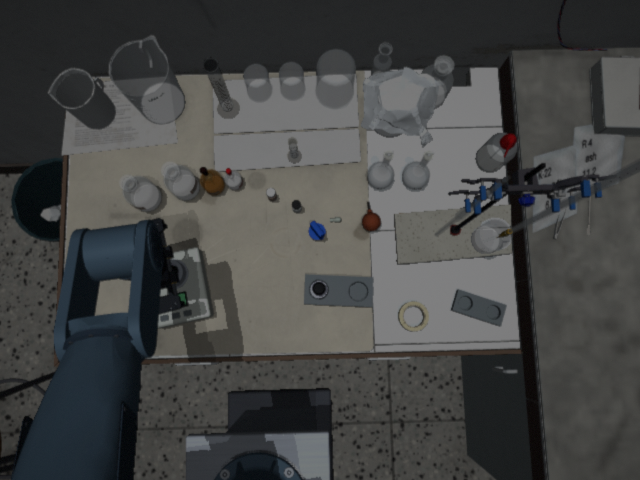

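The plug is seated and gripped in the port at (180,215) in the scene crop. The well it came from is empty, and the blank is still at (319,289) in the top view. The vials at (271,193) and (297,205) and the blue plug at (317,230) have not moved. Pose, push and torque are steady, so I'll hand in.

```bash
python3 -c "
from bench import r
print(r.hand_in())"
```

```text
the job is handed in; nothing more can be done
None
```

I took the winged check plug from the block, pushed its lugs through the port's notches and turned it clockwise to its stop. I handed in at about 14 s with the wing still gripped at a 55 N setting.

**Last checks:**
- **Seated:** the plug went in about 12 mm with no contact force. It then met the plunger and came to rest on its flange. The upward force was a steady 14 N, against about 8 N from the spring alone.
- **Turned:** the tool turned about 87°, while the plug's stop is at about 84°. The wrist moment rose from 0.10 to 0.45 N m over the last 5° and held steady for about 0.8 s. The return spring gives at most 0.14 N m, so the plug is against the stop, with 2–3° of give in the arm and grip.
- **Rest of the scene:** in the last pictures the blank plug, both vials and the blue look-alike stand where they were.

**Disagreements:**
- The detector labelled the plug in the port "blank_plug" and the blank's knob "vial". Both labels are wrong by the pictures.
- Arm readings shifted by 2–3 mm just after large moves, so I re-centred over the port once the arm had settled.
- A small side load remained: about 2 N, with a moment of about 0.5 N m.
- The arm hid the turned wing from the top camera, so the turn angle is known from the tool and the torque, not from a picture.

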